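# Refit the keyed focus knob on a microscope's focus block

### The job

The microscope's focus block is lying on its side with its keyed steel shaft standing up. Pick up the knob with the keyed slot through it, turn it until the slot lines up with the two keys of the shaft, slide it down fully home on the block's dark steel collar and let go of it. Leave the round knob and the petri dish where they are.

Things in the scene. Friction and masses are not known exactly. Their poses are not given: they have to be found in the camera images.
- keyed_knob: Black knob that fits, loose, flat on the table: 60 mm disc, 30 mm high, with two opposite flats 48 mm apart (60 long in x, 48 across flats in y; pinch it there). Right through it a keyed slot, 35 mm along x, 14 mm along y, 21 mm at its middle. Origin: centre of underside, on the bore axis; z up. A half turn about z fits the same. About 0.1 kg.
- shaft: Keyed steel shaft upright on a fixed cream block (110 x 90, 45 mm high, flat top). Origin: on its axis at the collar's top, where the knob's underside seats, 48 mm above the table. 14 mm core, two opposite keys 28 mm overall along x, 8 mm along y, 34 mm tall, top 12 mm tapering to 22 x 4; z up, half turn alike. Turns only stiffly (0.2 N m). Slot within 10 deg and 3 mm slides down freely.
- round_knob: A black knob that does not fit, loose on the table: plain round, 46 mm across, 30 mm high, no flats, with a small round hole 14 mm across through it. Origin: centre of the underside. Leave it alone.
- dish: An open clear petri dish holding bits of moss and soil, loose on the table: 90 mm across, 15 mm high. Origin: centre of the underside. Leave it alone.
Things that resemble listed ones, but are neither listed nor needed, are in the scene too. What is shaped like the keyed_knob but green is not meant. Leave any brown look-alike of the part that bears shaft alone.

How it is judged:
By the outcome, as a careful person would: the job done as asked, in the order asked, and still so for the second after the job is handed in, with the robot touching nothing.
It also fails if it takes over 38 s, if anything falls off the work surface, if the arm or the gripper's body presses on something with over 40 N, if the wrist force passes 120 N, or if a joint passes its speed limit or range.

### The arm

A 6-joint arm with a two-finger parallel gripper is mounted at the origin on the work surface. World frame = base frame: x ahead of the robot, y to its left, z up, the work surface at z = 0. Lengths are in m, angles in rad, forces in N, time in s.
With the tool pointing down it reaches from about 0.375 to 0.9 m from the base axis. Payload 3.1 kg.
Tool frame: the origin (TCP) lies on the centre line of the jaws, within the pads' length; the fingertips stand 25 mm ahead of it and the grasp point (between the pads) lies 6 mm ahead of it (manip.tips_ahead is the distance from the TCP to the fingertips, in m); z points along the fingers, y is the direction in which the jaws open and shut (so a half turn about z gives the same grasp; the last joint's range is limited). The gripper opens to 85 mm and grips with 20 to 120 N. Pads are 22 mm wide; open, the fingers measure 114 mm over their backs; the gripper's body (76 mm by 85 mm) begins 54 mm behind the grasp point. The pads swing forward as they close: fully open they stand 13 mm farther back than shut.
Start: joints at [1.03, 0.527, 1.433, -0, 1.181, -0.178], TCP at [0.222, 0.584, 0.256] pointing down, gripper open.
Joint ranges: [-3.08, 3.08], [-0.75, 2.2], [0.22, 2.44], [-1.43, 4.57], [0, 2.65], [-2.85, 2.85]. Speed limits (rad/s): [2.79, 2.79, 3.14, 3.14, 3.14, 3.14].

### API

Orientations are given as a unit quaternion [x, y, z, w].
In Python, from station import manip gives the robot as it stands.
- The arm moves only by the tool play_rows, never from a script. Its argument "steps" is a list that holds one entry, the list of rows, each a list of 6 numbers: the shift along the tool's x, y, z in m, then the turn, a rotation vector about the tool's x, y, z in degrees. In form: [[[x, y, z, rx, ry, rz], ...]]. A call has 1 to 10 rows; each row shifts and turns the commanded pose from where the row before left it, along the tool's axes as they then stand; what a row does not reach is not made up. A row lasts 1/8 s, in which the tool goes at most 62.5 mm and 10.7 degrees, less where a joint would pass 70% of its speed; a pose out of reach is approached as far as the arm can. A call is refused whole if a number of a shift passes 0.0625 or a number of a turn 10.7, either way. A call with a gripper value outside its range is refused whole. "fingers" is the opening, from 0 (shut) to 1 (fully open), set as the call begins (left out, the last holds). The fingers move at their own pace and stop on an object; "squeeze" is the grip in N (left out, the last holds). Time passes only in rows, so rows that do not move let the fingers close. It gives the time, the measured TCP pose, the force and the opening at its end, in the units of the state.
- manip.sense(): the state, without advancing time (a new reading comes with each control period).
- manip.snapshot(name): name is "scene" or "top"; returns a dict with "img" (420x560x3 uint8, red, green, blue), "K" (3x3 intrinsics, pixels), "world_from_camera" (4x4, takes a point from camera to world coordinates). Camera axes: x right, y down, z forward; pixel columns grow to the right and rows downward; lengths in m; the calibration is good to about 2 mm. A picture is of the moment at which its call begins. There is no depth.
- manip.sign_off(): hands the job in, once; it reports no verdict.
Trained networks look in a picture, given as the dict that the camera call returned (one of the last four; its "shot" number tells which), for a name from the list of things; names that differ only in an ending like _2 or _b are one class to them, and where a whole thing is asked for, a point or a joint stands for the part that bears it (a point fixed in the world has none). Each returns a list of dicts, best first, with "score" (0 to 1); they miss things now and then, are a little off and sometimes report something else, mostly with a low value. They report only what shows in the picture. A call takes as long as a camera call. They do not tell look-alikes from the thing itself.
- manip.regions_of(label, picture): "pixels" (420x560 bool, what is visible of it) and "rect" ([left, top, right, bottom] in pixels, round what is visible of it).
- manip.pinpoint(label, picture): "point" ([column, row] in pixels: a listed point, or the origin of a listed thing).
The state is a dict: "t": time; "q": joint angles; "qd": joint speeds; "tau": joint torques, N m; "tcp_pos": TCP position; "tool_rot": TCP orientation; "force": force on the tool from outside, world axes, zero at the start; "ft_torque": the same for the moment, N m; "finger_gap": opening from 0.0 (shut) to 1.0 (fully open).
Only numpy, scipy, OpenCV 4.12 (cv2) and the standard library are available. Lean on these libraries where they do the work, as an engineer would, in place of code of your own. Each camera call takes 0.05 s, during which the arm holds its last target.

## Working session

There is one attempt and no reset: what is moved stays moved. The work goes in short steps, Python scripts to look and compute and a tool call to move; the robot and the scene stay as the last step left them, time stands still between calls to the robot, and variables do not carry over. Pictures are saved under pics/ and viewed, and the job is handed in when it is done.

Besides the shell and the picture viewer there is one more tool, called after "Request:" as name(argument=value, ...) on one line, values as JSON. play_rows: Moves the arm, as the interface text tells. Its arguments: {"type":"object","properties":{"steps":{"type":"array"},"fingers":{"type":"number"},"squeeze":{"type":"number"}},"required":["steps"]}

```bash
mkdir -p pics; ls
cat > h.py <<'E'
import numpy as np, cv2
from station import manip
from scipy.spatial.transform import Rotation as R
def save(p,n): cv2.imwrite('pics/'+n,cv2.cvtColor(p['img'],cv2.COLOR_RGB2BGR))
def ray(p,uv,z):
    K=np.array(p['K']);T=np.array(p['world_from_camera'])
    d=T[:3,:3]@np.linalg.solve(K,[uv[0],uv[1],1]);o=T[:3,3]
    return o+d*(z-o[2])/d[2]
def proj(p,X):
    K=np.array(p['K']);T=np.linalg.inv(np.array(p['world_from_camera']))
    c=T[:3,:3]@np.array(X)+T[:3,3];c=K@c;return c[:2]/c[2]
E
python3 - <<'E'
from h import *
for n in ['scene','top']:
    p=manip.snapshot(n);save(p,n+'1.png')
    print(n,p['world_from_camera'][:3,3] if hasattr(p['world_from_camera'],'shape') else p['world_from_camera'])
    for l in ['keyed_knob','shaft','round_knob','dish']:
        for r in manip.pinpoint(l,p): print(l,np.round(r['score'],2),np.round(r['point']),np.round(ray(p,r['point'],0.048 if l=='shaft' else 0),3))
        for r in manip.regions_of(l,p): print('  reg',l,np.round(r['score'],2),np.round(r['rect']))
print(manip.sense())
E
```

```text
pics
scene [1.35471876 0.1289161  0.82997596]
keyed_knob 0.88 [200. 205.] [ 0.467 -0.184 -0.   ]
keyed_knob 0.81 [178. 182.] [ 0.388 -0.258  0.   ]
  reg keyed_knob 0.74 [167. 166. 188. 189.]
  reg keyed_knob 0.56 [186. 188. 211. 213.]
shaft 0.73 [202. 204.] [ 0.512 -0.162  0.048]
shaft 0.52 [346. 212.] [0.506 0.154 0.048]
shaft 0.46 [370. 284.] [0.702 0.206 0.048]
shaft 0.39 [184. 259.] [ 0.677 -0.161  0.048]
  reg shaft 0.65 [369. 268. 377. 286.]
round_knob 0.8 [185. 259.] [ 0.637 -0.177  0.   ]
  reg round_knob 0.62 [173. 244. 196. 269.]
dish 0.76 [256. 264.] [ 0.633 -0.026  0.   ]
  reg dish 0.7 [237. 241. 280. 277.]
top [0.42302307 0.02272277 0.85519002]
keyed_knob 0.63 [367. 256.] [ 0.456 -0.19   0.   ]
keyed_knob 0.63 [398. 292.] [ 0.381 -0.255  0.   ]
  reg keyed_knob 0.93 [383. 280. 418. 306.]
  reg keyed_knob 0.57 [351. 241. 379. 270.]
shaft 0.63 [205. 234.] [0.498 0.152 0.048]
shaft 0.59 [182. 139.] [0.697 0.205 0.048]
  reg shaft 0.57 [175. 128. 188. 144.]
round_knob 0.87 [355. 175.] [ 0.637 -0.168  0.   ]
  reg round_knob 0.81 [346. 161. 370. 184.]
dish 0.84 [288. 181.] [ 0.62  -0.019  0.   ]
  reg dish 0.61 [270. 158. 308. 193.]
{'t': 0.9, 'q': array([ 1.02948167e+00,  5.27450616e-01,  1.43269032e+00,  2.73672682e-05,
        1.18139626e+00, -1.78531785e-01]), 'qd': array([ 0.00073616, -0.00132899,  0.0009764 ,  0.00022375, -0.00197698,
       -0.00123045]), 'tau': array([ 2.67431633e-04, -4.42303205e+01, -1.78426230e+01, -1.50897313e-04,
        6.29306742e-04,  3.64473422e-06]), 'tcp_pos': array([0.22177532, 0.58431393, 0.25634386]), 'tool_rot': array([ 1.80403462e-01,  9.83592695e-01,  3.04081548e-05, -2.08302808e-06]), 'force': array([ 0.75964936, -0.65603316,  0.35434037]), 'ft_torque': array([-0.04525104, -0.02025458, -0.04779612]), 'finger_gap': 1.0051764659135358}
```

View pics/scene1.png

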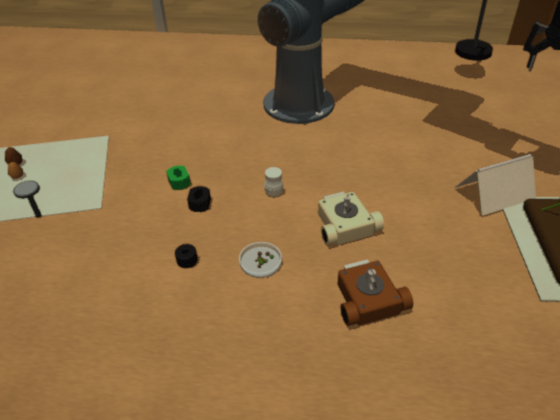

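View pics/top1.png

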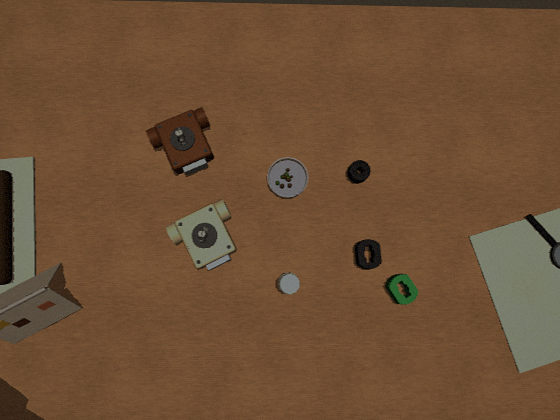

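Run:
```python
import cv2,numpy as np
t=cv2.imread('pics/top1.png');s=cv2.imread('pics/scene1.png')
def c(im,x,y,w,h,k): return cv2.resize(im[y:y+h,x:x+w],(w*k,h*k),interpolation=cv2.INTER_CUBIC)
a=c(t,340,230,90,90,4);b=c(t,150,110,90,90,4)
d=c(s,155,155,66,66,4);d=cv2.resize(d,(360,300))
cv2.imwrite('pics/crop1.png',np.hstack([a,b]))
a=c(s,155,155,70,70,5);b=c(s,335,240,70,70,5)
cv2.imwrite('pics/crop2.png',np.hstack([a,b]))
```

```text
(no output)
```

View pics/crop1.png

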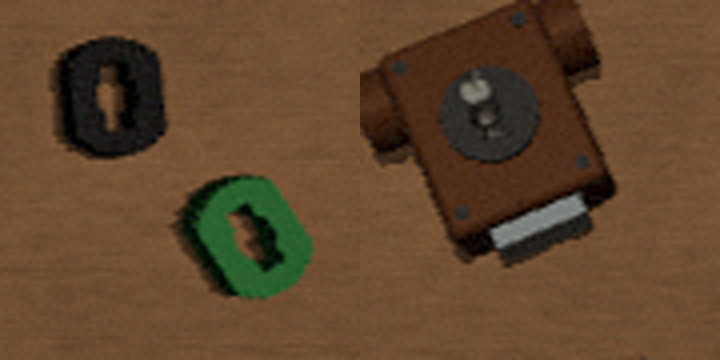

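View pics/crop2.png

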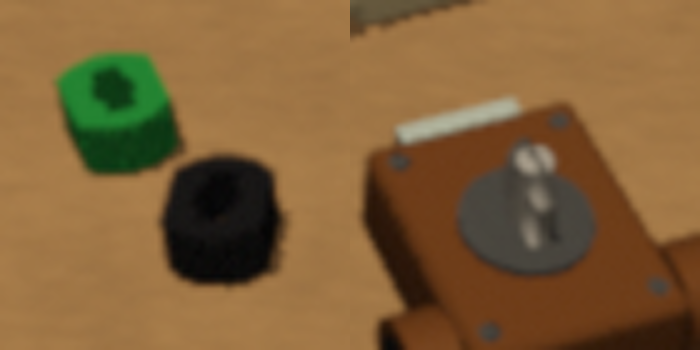

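```bash
cat >> h.py <<'E'
def crop(p,x,y,w,h,k): 
    im=cv2.cvtColor(p['img'],cv2.COLOR_RGB2BGR) if isinstance(p,dict) else p
    o=cv2.resize(im[y:y+h,x:x+w],(w*k,h*k),interpolation=cv2.INTER_CUBIC).astype(float)
    return np.clip(255*(o/255)**0.6,0,255).astype(np.uint8)
E
python3 - <<'E'
from h import *
import pickle
ps={}
for n in ['scene','top']: ps[n]=manip.snapshot(n)
pickle.dump(ps,open('ps.pkl','wb'))
t,s=ps['top'],ps['scene']
cv2.imwrite('pics/crop3.png',np.hstack([crop(t,165,195,75,75,5),crop(s,315,180,75,75,5)]))
cv2.imwrite('pics/crop4.png',np.hstack([crop(t,345,230,45,45,8),crop(s,178,178,45,45,8)]))
E
```

```text
(no output)
```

View pics/crop3.png

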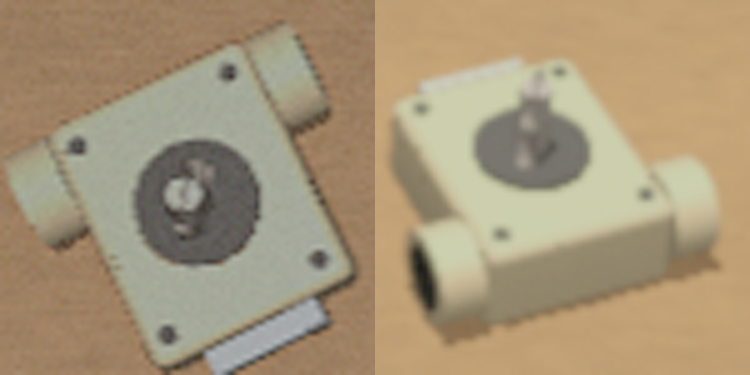

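View pics/crop4.png

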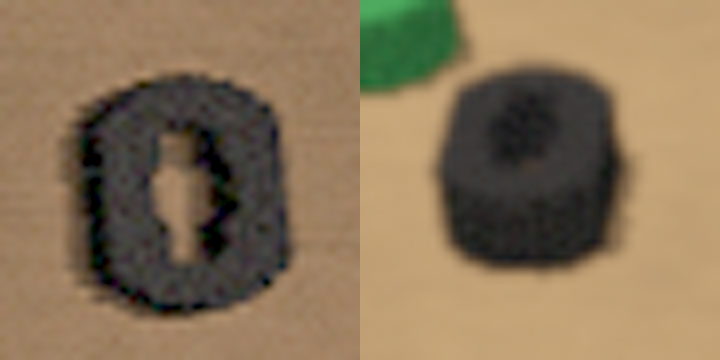

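```bash
cat > ov.py <<'E'
from h import *
import pickle
def knob_polys(x,y,yaw,z=0):
    a=np.linspace(0,2*np.pi,120);o=np.c_[30*np.cos(a),np.clip(30*np.sin(a),-24,24)]
    b=np.c_[np.cos(a),np.sin(a)]*10.5
    s=np.array([(px if abs(py)>7 else np.sign(px)*17.5,py) for px,py in b])
    s=[]
    for px,py in b:
        if abs(py)<=7: s.append((np.sign(px)*17.5 if abs(py)<7 else px,py))
        else: s.append((px,py))
    s=np.array(s)
    return [tf(q,zz,x,y,yaw) for zz in (z,z+.03) for q in (o,s)]
def tf(q,z,x,y,yaw):
    c,s=np.cos(yaw),np.sin(yaw);q=np.asarray(q)/1000.
    return np.c_[x+c*q[:,0]-s*q[:,1],y+s*q[:,0]+c*q[:,1],np.full(len(q),z)]
def rect(l,w): return [(l/2,w/2),(-l/2,w/2),(-l/2,-w/2),(l/2,-w/2)]
def shaft_polys(x,y,yaw):
    a=np.linspace(0,2*np.pi,60)
    circ=lambda r:np.c_[r*np.cos(a),r*np.sin(a)]
    return [tf(circ(25),.048,x,y,0),tf(rect(28,8),.048,x,y,yaw),tf(rect(28,8),.070,x,y,yaw),tf(rect(22,4),.082,x,y,yaw),tf(circ(7),.082,x,y,yaw)]
def draw(p,polys,x,y,w,h,k,cols=[(0,0,255),(0,255,0),(255,0,0),(0,255,255),(255,0,255)]):
    im=crop(p,x,y,w,h,k)
    for i,q in enumerate(polys):
        pts=np.array([(proj(p,v)-[x,y]+.5)*k-.5 for v in q])
        cv2.polylines(im,[np.round(pts*8).astype(int)],True,cols[i%5],1,shift=3)
    return im
E
python3 - <<'E'
from ov import *
ps=pickle.load(open('ps.pkl','rb'));t,s=ps['top'],ps['scene']
print(ray(t,(345+195/8,230+193/8),.03),ray(t,(204.2,235),.048),ray(s,(315+157/5,180+148/5),.048))
sh=shaft_polys(.497,.1525,np.radians(-18))
kn=knob_polys(.457,-.184,np.radians(3))
cv2.imwrite('pics/ov1.png',np.hstack([draw(t,sh,180,210,50,50,8),draw(s,sh,325,185,50,50,8)]))
cv2.imwrite('pics/ov2.png',np.hstack([draw(t,kn,345,230,45,45,8),draw(s,kn,178,178,45,45,8)]))
E
```

```text
[ 0.45978888 -0.18799594  0.03      ] [0.49580273 0.15322424 0.048     ] [0.49862687 0.15524135 0.048     ]
```

View pics/ov1.png

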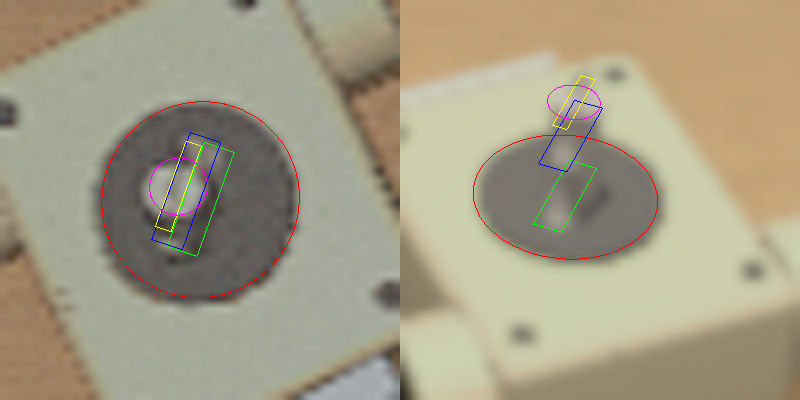

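View pics/ov2.png

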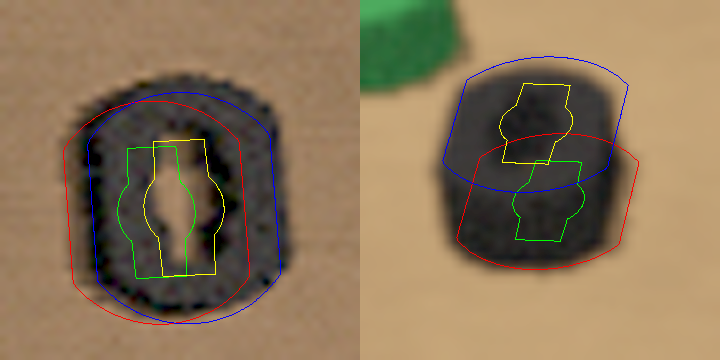

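```bash
cat > fit.py <<'E'
from ov import *
from scipy.optimize import minimize
from shapely import x if False else None
E
python3 - <<'E'
from ov import *
ps=pickle.load(open('ps.pkl','rb'));t,s=ps['top'],ps['scene']
rows=[]
for p,x,y in ((t,191,222),(s,334,188)):
    r=[crop(p,x,y,26,26,10)]
    for yw in (-24,-10): r.append(draw(p,shaft_polys(.4963,.1533,np.radians(yw))[1:] if p is t else shaft_polys(.498,.1545,np.radians(yw))[1:],x,y,26,26,10))
    rows.append(np.hstack(r))
cv2.imwrite('pics/ov3.png',np.vstack(rows))
# knob fit: soft-rendered top face & body
def render(p,x,y,yaw,r,k=4):
    x0,y0,w,h=r
    im=np.zeros((h*k,w*k),np.float32)
    P=[np.array([(proj(p,v)-[x0,y0]+.5)*k-.5 for v in q]) for q in knob_polys(x,y,yaw)]
    f=lambda q,c:cv2.fillPoly(im,[np.round(q*16).astype(np.int32)],c,shift=4)
    return P,im,f
def cost_scene(v,g,p,r,k=4):
    P,im,f=render(p,v[0],v[1],v[2],r)
    f(cv2.convexHull(np.vstack([P[0],P[2]]).astype(np.float32))[:,0],1)
    im=cv2.resize(cv2.GaussianBlur(im,(0,0),v[3] if len(v)>3 else 2.5),(r[2],r[3]),interpolation=cv2.INTER_AREA)
    A=np.c_[im.ravel(),np.ones(im.size)];m=g.ravel()
    c,res,_,_=np.linalg.lstsq(A,m,rcond=None);return np.sum((A@c-m)**2)
def cost_top(v,g,p,r,k=4):
    P,im,f=render(p,v[0],v[1],v[2],r)
    f(P[2],1);hole=P[3]
    im[:]=im
    fm=im.copy()
    hm=np.zeros_like(im);cv2.fillPoly(hm,[np.round(P[3]*16).astype(np.int32)],1,shift=4)
    bm=np.zeros_like(im);cv2.fillPoly(bm,[np.round(P[1]*16).astype(np.int32)],1,shift=4)
    sm=np.zeros_like(im);H=cv2.convexHull(np.vstack([P[0],P[2]]).astype(np.float32))[:,0];cv2.fillPoly(sm,[np.round(H*16).astype(np.int32)],1,shift=4)
    face=fm*(1-hm); wood=hm*bm*fm; side=sm*(1-fm)+hm*(1-bm)
    ims=[cv2.resize(cv2.GaussianBlur(i,(0,0),2.),(r[2],r[3]),interpolation=cv2.INTER_AREA).ravel() for i in (face,wood,side)]
    A=np.c_[tuple(ims)+(np.ones(r[2]*r[3]),)];m=g.ravel()
    c=np.linalg.lstsq(A,m,rcond=None)[0];return np.sum((A@c-m)**2)
for nm,p,r,cf in (('top',t,(349,233,38,42),cost_top),('scene',s,(184,184,34,32),cost_scene)):
    x0,y0,w,h=r
    g=cv2.cvtColor(p['img'],cv2.COLOR_RGB2GRAY)[y0:y0+h,x0:x0+w].astype(float)
    if nm=='scene':
        # mask green by using value max channel
        g=p['img'][y0:y0+h,x0:x0+w,0].astype(float)
        hs=p['img'][y0:y0+h,x0:x0+w].astype(int); gm=(hs[...,1]>hs[...,0]+15);g[gm]=np.median(g[-4:])
    best=None
    for yw in np.radians([-20,-10,0,10,20]):
        q=minimize(cf,[.459,-.187,yw],args=(g,p,r),method='Nelder-Mead',options=dict(initial_simplex=[[.459,-.187,yw],[.465,-.187,yw],[.459,-.181,yw],[.459,-.187,yw+.15]],xatol=1e-4,fatol=1))
        print(nm,q.x[:2].round(4),np.degrees(q.x[2]).round(1),round(q.fun))
        if best is None or q.fun<best.fun: best=q
    cv2.imwrite(f'pics/fit_{nm}.png',draw(p,knob_polys(*best.x),*r,10))
E
```

```text
Traceback (most recent call last):
NameError: name 'minimize' is not defined
```

View pics/ov3.png

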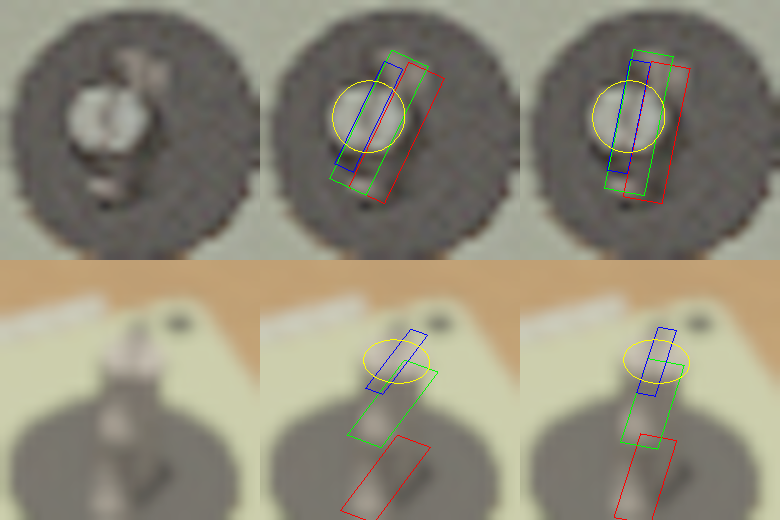

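```bash
cat > fit.py <<'E'
from ov import *
from scipy.optimize import minimize
def fp(q,r,k=4):
    im=np.zeros((r[3]*k,r[2]*k),np.float32);cv2.fillPoly(im,[np.round(q*16).astype(np.int32)],1,shift=4);return im
def layers(p,v,r,z=0,k=4):
    P=[np.array([(proj(p,a)-[r[0],r[1]]+.5)*k-.5 for a in q]) for q in knob_polys(v[0],v[1],v[2],z)]
    H=cv2.convexHull(np.vstack([P[0],P[2]]).astype(np.float32))[:,0]
    sm,fm,hm,bm=fp(H,r),fp(P[2],r),fp(P[3],r),fp(P[1],r)
    L=(fm*(1-hm),sm*(1-fm),hm*(1-bm),hm*bm)
    return [cv2.resize(cv2.GaussianBlur(i,(0,0),2.),(r[2],r[3]),interpolation=cv2.INTER_AREA).ravel() for i in L]
def cost(v,g,p,r,z=0,w=None):
    A=np.c_[tuple(layers(p,v,r,z))+(np.ones(r[2]*r[3]),)]
    m=g.reshape(-1,3) if g.ndim==3 else g.ravel()
    if w is not None: A=A*w[:,None]; m=m*w[:,None]
    c=np.linalg.lstsq(A,m,rcond=None)[0];return np.sum((A@c-m)**2)
def fit(p,r,x,y,yaws,z=0,w=None):
    x0,y0,W,h=r;g=p['img'][y0:y0+h,x0:x0+W].astype(float);best=None
    for yw in np.radians(yaws):
        q=minimize(cost,[x,y,yw],args=(g,p,r,z,w),method='Nelder-Mead',options=dict(initial_simplex=[[x,y,yw],[x+.006,y,yw],[x,y+.006,yw],[x,y,yw+.15]],xatol=1e-4,fatol=1))
        print(q.x[:2].round(4),np.degrees(q.x[2]).round(1),round(q.fun))
        if best is None or q.fun<best.fun: best=q
    return best.x
E
python3 - <<'E'
from fit import *
ps=pickle.load(open('ps.pkl','rb'));t,s=ps['top'],ps['scene']
r=(349,233,38,42)
v=fit(t,r,.459,-.187,[-15,0,15]);a=draw(t,knob_polys(*v),349,233,38,38,10)
r=(184,184,34,32);hs=s['img'][184:216,184:218].astype(int)
w=1.-cv2.dilate((hs[...,1]>hs[...,0]+8).astype(np.uint8),np.ones((3,3))).ravel()
v=fit(s,r,.459,-.187,[-15,0,15],w=w);b=draw(s,knob_polys(*v),180,180,38,38,10)
cv2.imwrite('pics/fit1.png',np.hstack([a,b]))
E
```

```text
[ 0.4607 -0.1865] 4.1 385822
[ 0.4607 -0.1865] 4.1 384587
[ 0.4605 -0.1865] 3.6 383875
[ 0.4599 -0.1863] 8.0 243160
[ 0.4602 -0.1864] 7.5 237471
[ 0.4599 -0.1864] 6.3 240193
```

View pics/fit1.png

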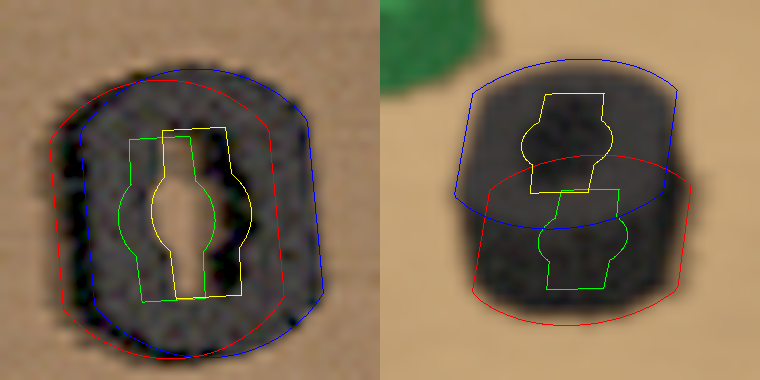

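```bash
cat > plan.py <<'E'
from h import *
def yaw_of(q):
    X=R.from_quat(q).as_matrix()[:,0];return np.degrees(np.arctan2(X[1],X[0]))
def plan(wps,start=None,step=.058,dstep=9):
    """wps: list of (x,y,z,yaw)"""
    s=manip.sense();P=np.array(s['tcp_pos']);a=yaw_of(s['tool_rot']);
    if start is not None: P=np.array(start[:3]);a=start[3]
    for w in wps:
        D=np.array(w[:3])-P;da=(w[3]-a+180)%360-180
        n=max(1,int(np.ceil(max(np.linalg.norm(D)/step,abs(da)/dstep))))
        print('leg',n,'rows')
        for i in range(n):
            c,sn=np.cos(np.radians(a)),np.sin(np.radians(a))
            d=(np.array(w[:3])-P)/(n-i)
            row=[round(float(v),4) for v in (c*d[0]+sn*d[1],sn*d[0]-c*d[1],-d[2])]
            rz=round(-((w[3]-a+180)%360-180)/(n-i),1)
            P=P+np.array([c*row[0]+sn*row[1],sn*row[0]-c*row[1],-row[2]]);a-=rz
            print(row+[0,0,rz])
E
python3 -c "
from plan import *
s=manip.sense();print(s['t'],yaw_of(s['tool_rot']),manip.tips_ahead)
plan([(.42,.22,.22,170),(.4605,-.1865,.16,185)])"
```

```text
1.0 159.21074782862792 0.025
leg 8 rows
[-0.0393, -0.0338, 0.0045, 0, 0, np.float64(-1.3)]
[-0.0386, -0.0347, 0.0045, 0, 0, np.float64(-1.4)]
[-0.0377, -0.0356, 0.0046, 0, 0, np.float64(-1.3)]
[-0.0369, -0.0364, 0.0045, 0, 0, np.float64(-1.4)]
[-0.036, -0.0373, 0.0046, 0, 0, np.float64(-1.3)]
[-0.0351, -0.0381, 0.0045, 0, 0, np.float64(-1.4)]
[-0.0342, -0.039, 0.0046, 0, 0, np.float64(-1.3)]
[-0.0332, -0.0398, 0.0045, 0, 0, np.float64(-1.4)]
leg 8 rows
[-0.0138, -0.0492, 0.0075, 0, 0, np.float64(-1.9)]
[-0.0122, -0.0496, 0.0075, 0, 0, np.float64(-1.9)]
[-0.0105, -0.05, 0.0075, 0, 0, np.float64(-1.9)]
[-0.0088, -0.0503, 0.0075, 0, 0, np.float64(-1.9)]
[-0.0072, -0.0505, 0.0075, 0, 0, np.float64(-1.8)]
[-0.0056, -0.0507, 0.0075, 0, 0, np.float64(-1.9)]
[-0.0039, -0.0509, 0.0075, 0, 0, np.float64(-1.8)]
[-0.0023, -0.051, 0.0075, 0, 0, np.float64(-1.9)]
```

Request:
play_rows(steps=[[[-0.039,-0.034,0.0045,0,0,-1.3],[-0.0386,-0.0347,0.0045,0,0,-1.4],[-0.0377,-0.0356,0.0045,0,0,-1.3],[-0.037,-0.0364,0.0045,0,0,-1.4],[-0.036,-0.0373,0.0045,0,0,-1.3],[-0.035,-0.038,0.0045,0,0,-1.4],[-0.034,-0.039,0.0045,0,0,-1.3],[-0.033,-0.04,0.0045,0,0,-1.4]]], fingers=1)

```text
t: 2.0
tcp_pos: [0.4202, 0.2185, 0.2205]
tool_rot: [0.087, 0.996, 0.0, 0.001]
force: [1.7, 0.5, -0.1]
finger_gap: 1.002
```

Request:
play_rows(steps=[[[-0.014,-0.049,0.0075,0,0,-1.9],[-0.012,-0.05,0.0075,0,0,-1.9],[-0.0105,-0.05,0.0075,0,0,-1.9],[-0.009,-0.05,0.0075,0,0,-1.9],[-0.007,-0.05,0.0075,0,0,-1.8],[-0.0056,-0.051,0.0075,0,0,-1.9],[-0.004,-0.051,0.0075,0,0,-1.8],[-0.002,-0.051,0.0075,0,0,-1.9],[0,0,0,0,0,0]]])

```text
t: 3.12
tcp_pos: [0.4609, -0.1906, 0.1602]
tool_rot: [-0.041, 0.999, -0.001, 0.001]
force: [-0.8, 0.3, 0.3]
finger_gap: 1.0
```

```bash
python3 -c "
from plan import *
s=manip.sense();print(s['t'],s['tcp_pos'],yaw_of(s['tool_rot']))
plan([(.4605,-.1865,.032,185)])"
```

```text
3.125 [ 0.46087972 -0.19059692  0.16015918] -175.26730131581087
leg 3 rows
[0.0, 0.0014, 0.0427, 0, 0, np.float64(-0.1)]
[0.0, 0.0014, 0.0427, 0, 0, np.float64(-0.1)]
[0.0, 0.0013, 0.0428, 0, 0, np.float64(-0.1)]
```

Request:
play_rows(steps=[[[0,0.002,0.04,0,0,0],[0,0.002,0.04,0,0,0],[0,0,0.03,0,0,0],[0,0,0.018,0,0,0],[0,0,0,0,0,0]]])

```text
t: 3.75
tcp_pos: [0.4585, -0.181, 0.0314]
tool_rot: [-0.044, 0.999, 0.001, -0.001]
force: [0.2, 0.3, 0.7]
finger_gap: 1.004
```

Run:
```python
from fit import *
from plan import yaw_of
s=manip.sense();print(s['t'],s['tcp_pos'],yaw_of(s['tool_rot']),s['force'])
p=manip.snapshot('scene');q=manip.snapshot('top')
cv2.imwrite('pics/a1.png',np.hstack([crop(p,160,150,75,75,5),crop(q,330,215,75,75,5)]))
```

```text
3.75 [ 0.45847144 -0.18099915  0.03142437] -174.9456397199407 [0.17269621 0.30398502 0.7126038 ]
```

View pics/a1.png

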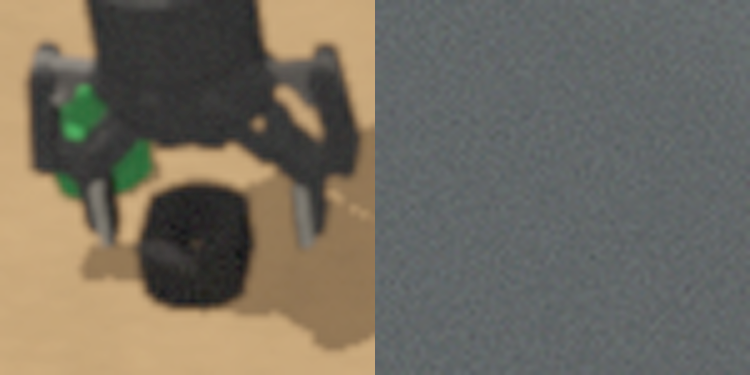

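Run:
```python
from fit import *
from plan import *
s=manip.sense();print(s['t'],s['tcp_pos'],yaw_of(s['tool_rot']),s['qd'].round(3))
p=pickle.load(open('ps.pkl','rb'))['scene']
c=np.array(s['tcp_pos'])
for sg in (-1,1): 
  print((proj(p,[c[0]+sg*.0425*-.087,c[1]+sg*.0425,.019])-[160,150])*5)
print((proj(p,[.4605,-.1865,.03])-[160,150])*5)
```

```text
3.85 [ 0.45945068 -0.18191062  0.0328131 ] -174.9488910694149 [-0.004 -0.016 -0.007 -0.001 -0.002 -0.002]
[112.90708628 235.25195903]
[294.63085618 237.22039696]
[190.58556358 219.20642941]
```

Request:
play_rows(steps=[[[-0.0006,-0.0046,0.001,0,0,0],[0,0,0,0,0,0]]])

```text
t: 4.1
tcp_pos: [0.461, -0.1877, 0.0321]
tool_rot: [-0.044, 0.999, -0.001, 0.001]
force: [0.2, 0.1, -0.3]
finger_gap: 1.001
```

Request:
play_rows(steps=[[[0,0,0,0,0,0],[0,0,0,0,0,0],[0,0,0,0,0,0],[0,0,0,0,0,0],[0,0,0,0,0,0]]], fingers=0, squeeze=50)

```text
t: 4.72
tcp_pos: [0.4603, -0.187, 0.0318]
tool_rot: [-0.044, 0.999, -0.0, 0.0]
force: [-0.7, -0.1, 5.2]
finger_gap: 0.545
```

Run:
```python
from fit import *
from plan import *
s=manip.sense();print(s['t'],s['tcp_pos'],yaw_of(s['tool_rot']),s['qd'].round(3),s['force'],s['finger_gap'])
p=manip.snapshot('scene')
cv2.imwrite('pics/a2.png',crop(p,160,150,75,75,6))
```

```text
4.725 [ 0.46034293 -0.18699628  0.03175988] -174.99662448441507 [-0.002 -0.    -0.002  0.     0.002 -0.001] [-0.66933485 -0.11063897  5.16054267] 0.5451892628688665
```

View pics/a2.png

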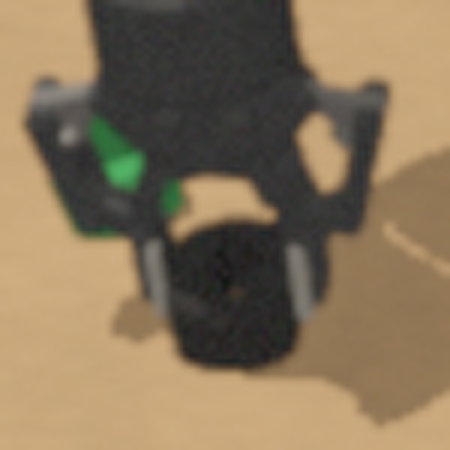

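Run:
```python
from fit import *
from plan import *
ps=pickle.load(open('ps.pkl','rb'))
for n,r,c0 in (('top',(188,219,34,34),(.497,.153)),('scene',(331,192,32,32),(.498,.1545))):
    p=ps[n];x0,y0,W,h=r;g=p['img'][y0:y0+h,x0:x0+W].astype(float)
    a=np.linspace(0,2*np.pi,80)
    def cost(v):
        q=np.array([(proj(p,[v[0]+v[2]*np.cos(t),v[1]+v[2]*np.sin(t),.048])-[x0,y0]+.5)*4-.5 for t in a])
        im=cv2.resize(cv2.GaussianBlur(fp(q,r),(0,0),2.),(W,h),interpolation=cv2.INTER_AREA).ravel()
        A=np.c_[im,np.ones(im.size)];m=g.reshape(-1,3);w=1.
        c=np.linalg.lstsq(A,m,rcond=None)[0];e=np.abs(A@c-m);return np.sum(np.minimum(e,40)**2)
    q=minimize(cost,[*c0,.025],method='Nelder-Mead',options=dict(initial_simplex=[[*c0,.025],[c0[0]+.004,c0[1],.025],[c0[0],c0[1]+.004,.025],[*c0,.027]]))
    print(n,q.x,q.fun)
    # shaft top disc
plan([(.4605,-.187,.16,185),(.497,.154,.16,163),(.497,.154,.125,163)])
```

```text
top [0.4955131  0.15357975 0.02595836] 402130.56082398654
scene [0.49777471 0.15417924 0.02591182] 630821.0630378622
leg 3 rows
[-0.0001, -0.0, -0.0427, 0, 0, np.float64(0.0)]
[-0.0, -0.0, -0.0428, 0, 0, np.float64(0.0)]
[-0.0001, -0.0, -0.0427, 0, 0, np.float64(0.0)]
leg 6 rows
[-0.011, 0.0561, -0.0, 0, 0, np.float64(3.7)]
[-0.0074, 0.0567, -0.0, 0, 0, np.float64(3.7)]
[-0.0037, 0.057, -0.0, 0, 0, np.float64(3.7)]
[-0.0, 0.0572, -0.0, 0, 0, np.float64(3.6)]
[0.0036, 0.057, -0.0, 0, 0, np.float64(3.7)]
[0.0072, 0.0567, -0.0, 0, 0, np.float64(3.6)]
leg 1 rows
[0.0, -0.0, 0.035, 0, 0, np.float64(0.0)]
```

```bash
cat > sfit.py <<'E'
from fit import *
ps=pickle.load(open('ps.pkl','rb'))
def rc(l,w,z): return [np.array([sx*l/2,sy*w/2,z]) for sx,sy in ((1,1),(-1,1),(-1,-1),(1,-1))]
A_=rc(28,8,0);B_=rc(28,8,22);C_=rc(22,4,34)
F=[]
for U,V in ((A_,B_),(B_,C_)):
    for i in range(4):
        j=(i+1)%4;F.append([U[i],U[j],V[j],V[i]])
F.append(C_)
def run(n,r,x,y,yaw,show=False):
    p=ps[n];x0,y0,W,h=r;k=6;c,s=np.cos(yaw),np.sin(yaw);cam=np.array(p['world_from_camera'])[:3,3]
    to=lambda v:np.array([x+(c*v[0]-s*v[1])/1e3,y+(s*v[0]+c*v[1])/1e3,.048+v[2]/1e3])
    a=np.linspace(0,2*np.pi,40)
    px=lambda Q:np.array([(proj(p,q)-[x0,y0]+.5)*k-.5 for q in Q])
    lab=np.zeros((h*k,W*k),np.uint8)
    items=[]
    for i,f in enumerate(F):
        Q=[to(v) for v in f];nrm=np.cross(Q[1]-Q[0],Q[2]-Q[0]);ce=np.mean(Q,0)
        if np.dot(nrm,cam-ce)<=0: continue
        # split far/near halves by core: sort by distance
        items.append((np.linalg.norm(cam-ce),i+1,px(Q)))
    Ck=[np.array([7*np.cos(t),7*np.sin(t),0]) for t in a]
    bot=px([to(v) for v in Ck]);top=px([to(v+[0,0,34]) for v in Ck])
    fill=lambda q,v:cv2.fillPoly(lab,[np.round(q*16).astype(np.int32)],v,shift=4)
    # far half of key first, then core, then near half
    d=np.array([c,s]);vd=cam[:2]-[x,y];near=np.sign(d@vd)
    def half(side):
        ly=np.zeros_like(lab)
        its=[]
        for i,f in enumerate(F):
            g=[]
            pts=[v.copy() for v in f]
            # clip to side
            for a1,b1 in zip(pts,pts[1:]+pts[:1]):
                if a1[0]*side>=0: g.append(a1)
                if a1[0]*b1[0]<0: t=a1[0]/(a1[0]-b1[0]);g.append(a1+t*(b1-a1))
            if len(g)<3: continue
            Q=[to(v) for v in g];nrm=np.cross(Q[1]-Q[0],Q[2]-Q[0]);ce=np.mean(Q,0)
            if np.dot(nrm,cam-ce)<=0: continue
            its.append((-np.linalg.norm(cam-ce),i+1,px(Q)))
        for _,i,q in sorted(its,key=lambda t:t[0]): fill(q,i)
    half(-near)
    fill(cv2.convexHull(np.vstack([bot,top]).astype(np.float32))[:,0],10)
    half(near)
    fill(top,11)
    col=px([np.array([x+.0259*np.cos(t),y+.0259*np.sin(t),.048]) for t in a])
    cm=np.zeros_like(lab);cv2.fillPoly(cm,[np.round(col*16).astype(np.int32)],1,shift=4)
    L=[]
    for v in range(1,12):
        if (lab==v).sum()<k*k: continue
        L.append((lab==v).astype(np.float32))
    L.append(((lab==0)&(cm==1)).astype(np.float32));L.append(((lab==0)&(cm==0)).astype(np.float32))
    A=np.stack([cv2.resize(cv2.GaussianBlur(l,(0,0),k*.5),(W,h),interpolation=cv2.INTER_AREA).ravel() for l in L],1)
    m=p['img'][y0:y0+h,x0:x0+W].astype(float).mean(2).ravel()
    co=np.linalg.solve(A.T@A+.5*np.eye(A.shape[1]),A.T@(m-m.mean()));e=np.minimum(np.abs(A@co-m+m.mean()),60)
    return np.sum(e**2),(A@co+m.mean()).reshape(h,W)
if __name__=='__main__':
    for n,r,x,y in (('top',(193,222,24,26),.4955,.1536),('scene',(335,189,24,32),.4978,.1542)):
        for yw in range(-90,90,10) : 
            b=min((run(n,r,x+dx,y+dy,np.radians(yw))[0]) for dx in (-.001,0,.001) for dy in (-.001,0,.001))
            print(n,yw,round(b))
E
python3 sfit.py
```

```text
top -90 59219
top -80 58976
top -70 58863
top -60 58123
top -50 55724
top -40 53911
top -30 50909
top -20 50519
top -10 51320
top 0 56567
top 10 59515
top 20 58880
top 30 59025
top 40 60376
top 50 60886
top 60 59799
top 70 59892
top 80 59869
scene -90 209821
scene -80 216980
scene -70 227737
scene -60 236171
scene -50 236277
scene -40 225866
scene -30 211962
scene -20 189241
scene -10 178066
scene 0 179522
scene 10 178667
scene 20 189284
scene 30 213301
scene 40 227963
scene 50 232981
scene 60 231130
scene 70 220038
scene 80 211573
```

Request:
play_rows(steps=[[[0,0,-0.03,0,0,0],[0,0,-0.05,0,0,0],[0,0,-0.05,0,0,0]]])

```text
t: 5.15
tcp_pos: [0.4597, -0.1866, 0.162]
tool_rot: [-0.044, 0.999, 0.001, -0.001]
force: [0.5, -0.7, -0.4]
finger_gap: 0.548
```

Request:
play_rows(steps=[[[-0.011,0.056,0,0,0,3.7],[-0.0074,0.0567,0,0,0,3.7],[-0.0037,0.057,0,0,0,3.7],[0,0.057,0,0,0,3.6],[0.0036,0.057,0,0,0,3.7],[0.007,0.0567,0,0,0,3.6],[0,0,0,0,0,0],[0,0,0,0,0,0]]])

```text
t: 6.15
tcp_pos: [0.4962, 0.1537, 0.1609]
tool_rot: [0.147, 0.989, -0.0, -0.001]
force: [0.0, -0.5, -2.0]
finger_gap: 0.551
```

Run:
```python
from fit import *
from plan import *
s=manip.sense();print(s['t'],s['tcp_pos'],yaw_of(s['tool_rot']),s['force'],s['finger_gap'])
p=manip.snapshot('scene');s=manip.sense();print(s['t'],s['tcp_pos'])
cv2.imwrite('pics/a3.png',crop(p,280,100,140,140,5)[:600])
plan([(.4967,.154,.125,163)])
```

```text
6.15 [0.49616706 0.1536565  0.16086729] 163.09975448976394 [ 0.03094184 -0.49410444 -2.04600893] 0.5505478389840636
6.2 [0.49632972 0.15293808 0.16094162]
leg 1 rows
[-0.0, 0.0011, 0.0359, 0, 0, np.float64(0.0)]
```

View pics/a3.png

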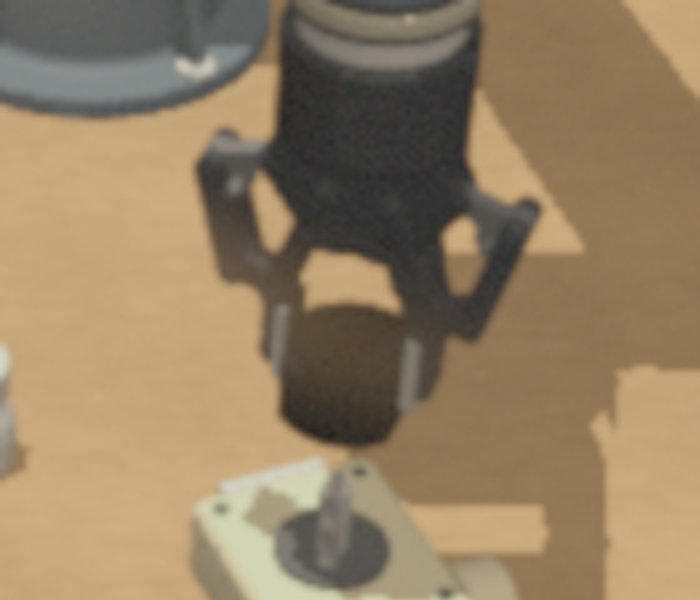

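Run:
```python
from fit import *
import sfit
p=manip.snapshot('scene');sfit.ps['scene']=p
pickle.dump(p,open('p2.pkl','wb'))
x,y=332,188
o=[crop(p,x,y,30,36,8)]+[draw(p,shaft_polys(.4978,.1542,np.radians(yw))[1:],x,y,30,36,8) for yw in(-17,-8)]
cv2.imwrite('pics/ov5.png',np.hstack(o))
r=(335,190,24,30)
for yw in range(-40,30,5):
    print(yw,[round(min(sfit.run('scene',r,.4978+dx,.1542+dy,np.radians(yw))[0] for dx in (-.002,-.001,0,.001) for dy in (-.001,0,.001)))])
v=manip.sense();print(v['tcp_pos'])
rr=(332,156,36,36)
k=fit(p,rr,.4967,.154,[-17,0],z=v['tcp_pos'][2]-.0318)
cv2.imwrite('pics/ov6.png',draw(p,knob_polys(*k,v['tcp_pos'][2]-.0318),325,150,50,50,10))
```

```text
-40 [442898]
-35 [439345]
-30 [434761]
-25 [431316]
-20 [427275]
-15 [424617]
-10 [424002]
-5 [423866]
0 [423688]
5 [424465]
10 [425560]
15 [430368]
20 [439035]
25 [448696]
[0.49654677 0.15253458 0.16104494]
[0.4963 0.1572] -37.3 2799869
[0.496  0.1523] -3.5 2950580
```

View pics/ov5.png

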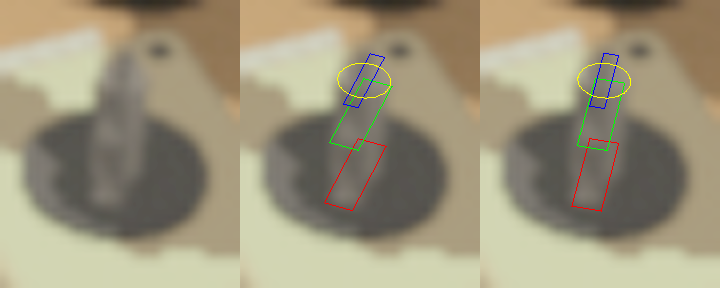

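View pics/ov6.png

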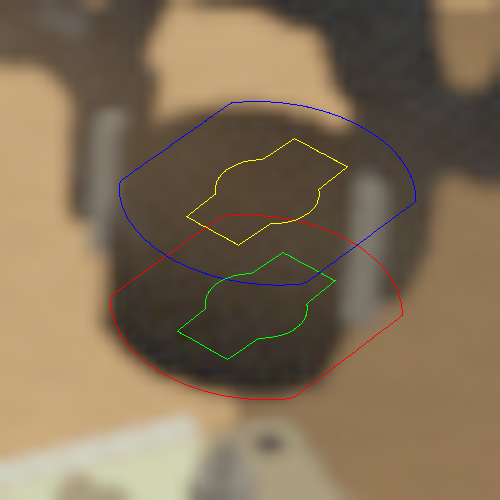

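Request:
play_rows(steps=[[[0,0.0014,0,0,0,-1],[0,0,0.02,0,0,0],[0,0,0.02,0,0,0],[0,0,0,0,0,0],[0,0,0,0,0,0]]])

```text
t: 6.88
tcp_pos: [0.4978, 0.1545, 0.1218]
tool_rot: [0.139, 0.99, 0.0, 0.0]
force: [0.6, 0.4, -1.3]
finger_gap: 0.548
```

Run:
```python
from fit import *
from plan import *
s=manip.sense();print(s['t'],s['tcp_pos'],yaw_of(s['tool_rot']),s['force'],s['finger_gap'])
p=manip.snapshot('scene')
cv2.imwrite('pics/a4.png',crop(p,310,150,80,80,7))
```

```text
6.875 [0.49775095 0.15454071 0.12175909] 163.96665362785 [ 0.60731723  0.3740635  -1.25372202] 0.5483661107536398
```

View pics/a4.png

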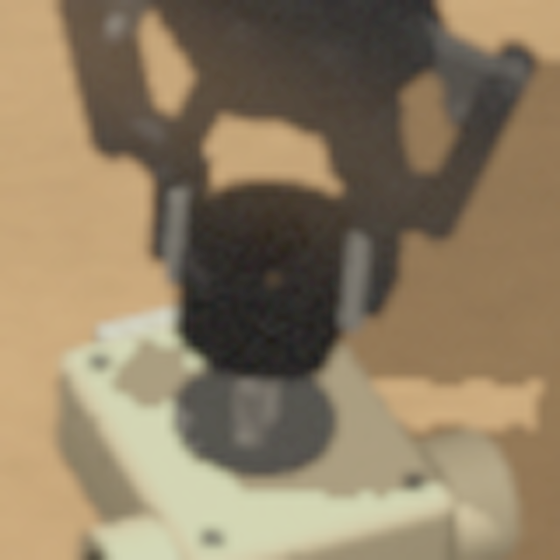

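Knob is above the shaft; descend slowly.

Request:
play_rows(steps=[[[0.0006,0,0.006,0,0,0],[0,0,0.005,0,0,0],[0,0,0.004,0,0,0],[0,0,0,0,0,0]]])

```text
t: 7.42
tcp_pos: [0.4963, 0.1549, 0.1059]
tool_rot: [0.139, 0.99, -0.0, -0.001]
force: [-0.3, -1.6, -1.9]
finger_gap: 0.553
```

Run:
```python
from plan import *
s=manip.sense();print(s['t'],s['tcp_pos'],yaw_of(s['tool_rot']),s['force'],s['ft_torque'],s['finger_gap'])
```

```text
7.425 [0.49628744 0.15494785 0.10585027] 164.03762701521214 [-0.31446914 -1.57046597 -1.89936813] [-0.34833533  0.04359586  0.0068207 ] 0.5530026846507433
```

Request:
play_rows(steps=[[[0,0,0.004,0,0,0],[0,0,0.004,0,0,0],[0,0,0.004,0,0,0],[0,0,0,0,0,0]]])

```text
t: 7.92
tcp_pos: [0.4961, 0.154, 0.0938]
tool_rot: [0.138, 0.99, -0.001, -0.001]
force: [-0.5, -7.0, -2.6]
finger_gap: 0.552
```

Run:
```python
from plan import *
s=manip.sense();print(s['t'],s['tcp_pos'],yaw_of(s['tool_rot']),s['force'],s['ft_torque'],s['finger_gap'])
```

```text
7.925 [0.4960707  0.15401331 0.09375982] 164.0970210730405 [-0.49715052 -7.03939601 -2.6067813 ] [-1.22442269  0.06089996  0.06479955] 0.5524223784456348
```

Request:
play_rows(steps=[[[-0.0004,-0.0015,0.002,0,0,0],[0,0,0.004,0,0,0],[0,0,0.004,0,0,0],[0,0,0.002,0,0,0],[0,0,0,0,0,0]]])

```text
t: 8.55
tcp_pos: [0.4966, 0.1535, 0.082]
tool_rot: [0.139, 0.99, -0.0, -0.0]
force: [0.6, -4.9, -0.9]
finger_gap: 0.551
```

Run:
```python
from plan import *
s=manip.sense();print(s['t'],s['tcp_pos'],yaw_of(s['tool_rot']),s['force'],s['ft_torque'],s['finger_gap'])
p=manip.snapshot('scene')
cv2.imwrite('pics/a5.png',crop(p,310,160,80,80,7))
```

```text
8.55 [0.49657408 0.15349644 0.08195472] 164.0304206670775 [ 0.6091977  -4.94096234 -0.94211187] [-0.80750985  0.06320571  0.08168515] 0.5507187641219424
```

View pics/a5.png

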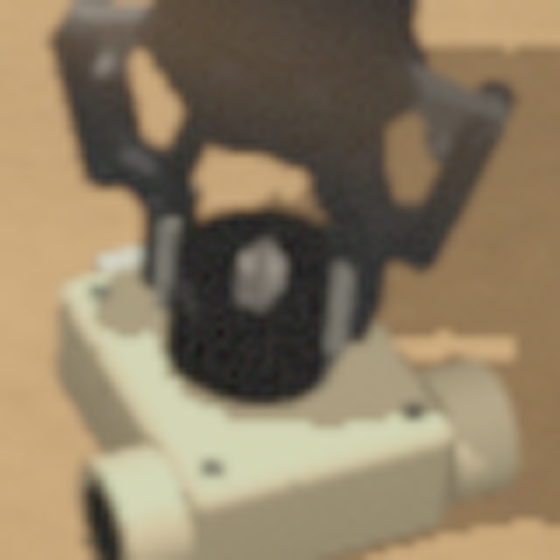

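Request:
play_rows(steps=[[[-0.0003,-0.001,0.001,0,0,0],[0,0,0.0008,0,0,0],[0,0,0.0005,0,0,0],[0,0,0,0,0,0]]])

```text
t: 9.1
tcp_pos: [0.497, 0.153, 0.08]
tool_rot: [0.139, 0.99, 0.0, 0.0]
force: [-0.5, 0.5, -0.2]
finger_gap: 0.55
```

Request:
play_rows(steps=[[[0,0,0.0006,0,0,0],[0,0,0.0006,0,0,0],[0,0,0,0,0,0]]])

```text
t: 9.48
tcp_pos: [0.497, 0.153, 0.0798]
tool_rot: [0.139, 0.99, 0.0, 0.001]
force: [-1.3, 1.4, 6.7]
finger_gap: 0.55
```

Request:
play_rows(steps=[[[0,0,0.0004,0,0,0],[0,0,0,0,0,0]]])

```text
t: 9.72
tcp_pos: [0.497, 0.153, 0.0797]
tool_rot: [0.139, 0.99, 0.0, 0.001]
force: [-1.3, 1.0, 9.8]
finger_gap: 0.553
```

Request:
play_rows(steps=[[[0,0,0,0,0,0],[0,0,0,0,0,0],[0,0,0,0,0,0],[0,0,0,0,0,0]]], fingers=1)

```text
t: 10.22
tcp_pos: [0.4966, 0.1526, 0.0782]
tool_rot: [0.139, 0.99, -0.0, -0.0]
force: [-0.2, 0.6, 0.1]
finger_gap: 1.0
```

Request:
play_rows(steps=[[[0,0,-0.01,0,0,0],[0,0,-0.03,0,0,0],[0,0,-0.05,0,0,0],[0,0,-0.05,0,0,0],[0.04,0.045,-0.01,0,0,0],[0.04,0.045,0,0,0,0],[0.04,0.045,0,0,0,0],[0,0.045,0,0,0,0],[0,0,0,0,0,0]]])

```text
t: 11.35
tcp_pos: [0.4313, 0.3617, 0.2293]
tool_rot: [0.137, 0.991, 0.001, 0.001]
force: [-0.4, -1.3, -0.8]
finger_gap: 1.001
```

Run:
```python
from fit import *
from plan import *
s=manip.sense();print(s['t'],s['tcp_pos'],s['finger_gap'])
p=manip.snapshot('scene');q=manip.snapshot('top');save(p,'z1.png');save(q,'z2.png')
for n,c,r in (('scene',p,(328,184,38,38)),('top',q,(183,215,40,40))):
    v=fit(c,r,.497,.153,[-16],z=.048)
o=knob_polys(.497,.153,np.radians(-16),.048)
cv2.imwrite('pics/z3.png',np.hstack([crop(p,322,180,45,45,8),draw(p,o,322,180,45,45,8)]));cv2.imwrite('pics/z4.png',np.hstack([crop(q,180,212,45,45,8),draw(q,o,180,212,45,45,8)]))
```

```text
11.35 [0.4313461  0.36166603 0.22931621] 1.0006621547474432
[0.4972 0.1541] -11.1 1861250
[0.4971 0.1534] -14.7 1394908
```

View pics/z3.png

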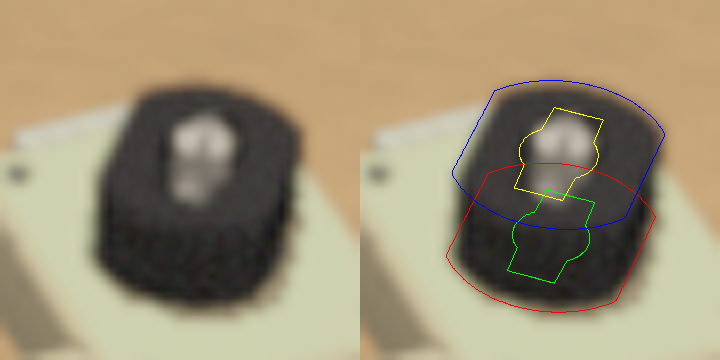

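View pics/z4.png

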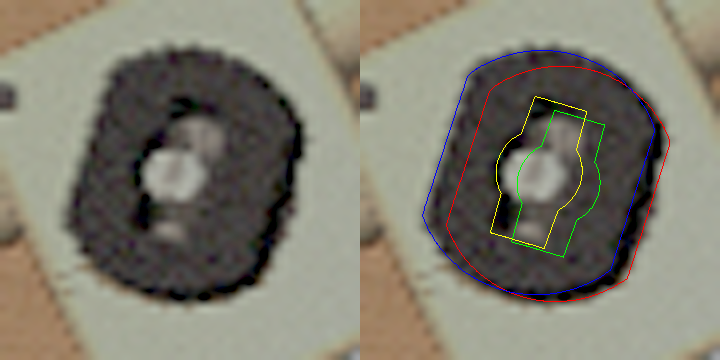

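View pics/z1.png

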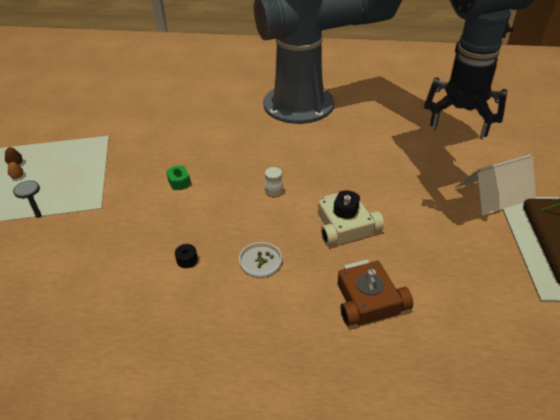

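```bash
python3 -c "
from station import manip
print(manip.sign_off(),manip.sense()['t'])"
```

```text
the job is handed in; nothing more can be done
the job is handed in; nothing more can be done
```

The black keyed knob is on the cream block's shaft, seated on the collar and let go. I handed the job in at about 11.5 s of the 38 s allowed.

- **Pick-up:** I pinched the knob across its flats at (0.460, -0.187), lifted it clear and turned it about 21° to line its slot up with the keys.
- **Fit:** It went down with at most 7 N sideways, which I eased by shifting 1 to 2.5 mm. It stopped with the tool at a height of 0.0797 m, where the grasp height puts the seat at 0.080 m, and pushed back with 7 to 10 N there.
- **Last pictures:** After I let go and backed off, both views show the knob flat on the collar with the shaft standing up through the slot. Its outline matches the model seated at 48 mm. The round knob, dish, green knob and brown block look unmoved.
- **What disagreed:** The two cameras put the shaft about 2 mm apart. Their angle fits also differed: about -20° from the top view, while the scene view was nearly flat from -10° to +10°. I went in at -16°, and the final knob fits gave -11° and -15°.

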